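# Build the sieve stack on the shaker

## Robot

A 6-joint arm with a two-finger parallel gripper is mounted at the origin on the work surface. World frame = base frame: x ahead of the robot, y to its left, z up, the work surface at z = 0. Lengths are in m, angles in rad, forces in N, time in s.
With the tool pointing down it reaches from about 0.3 to 0.775 m from the base axis. Payload 14.6 kg.
Tool frame: the origin (TCP) lies on the centre line of the jaws, within the pads' length; the fingertips stand 19 mm ahead of it and the grasp point (between the pads) is the TCP; y points along the fingers, x is the direction in which the jaws open and shut, and the axes are right-handed (so a half turn about y gives the same grasp; the last joint's range is limited). The gripper opens to 94 mm and grips with 3 to 60 N. Pads are 16 mm wide; open, the fingers measure 119 mm over their backs; the gripper's body (75 mm by 177 mm) begins 78 mm behind the grasp point.
Start: joints at [1.059, 0.3, 1.521, -0, 1.321, -0.067], TCP at [0.237, 0.496, 0.224] pointing down, gripper open.
Joint ranges: [-3.03, 3.03], [-0.79, 2.21], [0.23, 2.52], [-1.04, 4.18], [0, 3.07], [-2.55, 2.55]. Speed limits (rad/s): [2.22, 2.22, 2.57, 3.14, 3.14, 3.14].

## Interface

Orientations are given as [roll, pitch, yaw] about the fixed x, y, z axes, in that order (R = Rz(yaw) Ry(pitch) Rx(roll)).
In Python, from station import ctrl, optics gives the robot as it stands.
- The arm moves only by the tool jog_arm, never from a script. Its argument "targets" is a list of rows, each a list of 3 entries, a list of its own where there are three numbers: the finger opening in cm, from 0 to 9.4, then the shift along the tool's x, y, z in cm, then the turn about the tool's y in rad. A call has 1 to 10 rows; each row is the pose to reach, as a shift and turn from the pose commanded when the call began, along the tool's axes at that moment; what a row does not reach only later rows make up. A row lasts 1/10 s, in which the tool goes at most 50 mm and 8.59 degrees, less where a joint would pass 70% of its speed; a pose out of reach is approached as far as the arm can. A call with a gripper value outside its range is refused whole. The fingers move at their own pace and stop on an object; "grip_force" is the grip in N (left out, the last holds). Time passes only in rows, so rows that repeat a pose let the fingers close. It gives the time, the measured TCP pose, the force and the opening at its end, in the units of the state.
- ctrl.get_obs(): the state, without advancing time (a new reading comes with each control period).
- optics.camera(name): name is "scene" or "top" or "wrist"; returns a dict with "img" (480x640x3 uint8, red, green, blue), "range_z" (480x640 float32, m along the optical axis (not along the pixel's ray), 0 where there is no reading), "camera_matrix" (3x3 intrinsics, pixels), "world_to_cam" (4x4, takes a point from world to camera coordinates); the wrist camera has in their place "mount" (4x4, takes a point from camera to tool coordinates, whose origin is the TCP and whose axes are the tool frame's). Camera axes: x right, y up, looking along -z (the intrinsics and any distortion apply to the point x, -y, -z); pixel columns grow to the right and rows downward; lengths in m; the calibration is good to about 2 mm. A picture is of the moment at which its call begins: read the wrist's pose just before it.
- ctrl.hand_in(): hands the job in, once; it reports no verdict.
The state is a dict: "time_s": time; "qpos": joint angles; "joint_vel": joint speeds; "tau": joint torques, N m; "ee_pos": TCP position; "eef_rot": TCP orientation; "force": force on the tool from outside, world axes, zero at the start; "moment": the same for the moment, N m; "grip_width": finger opening in m.
Only numpy, scipy, OpenCV 4.12 (cv2) and the standard library are available. Lean on these libraries where they do the work, as an engineer would, in place of code of your own. Each camera call takes 0.05 s, during which the arm holds its last target. There are 200 camera calls.

## Task

Build the sieve stack on the shaker, one piece at a time from the bottom up: the black pan in the socket on the platen, then the red fine sieve, the blue medium sieve, the yellow coarse sieve, and last the lid. Every piece must sit level and fully home in the one below. Leave the green sieve, the Petri dish and the bottle where they are.

Things in the scene. Friction and masses are not known exactly. Their poses are not given: they have to be found in the camera images.
- socket (a point): socket of the sieve shaker: fixed low cream housing, 180 x 170 x 46 mm, dark control strip on top, round aluminium platen 110 mm wide. A steel ring (60 mm outside, 55 inside, 10 high) stands at the platen's centre. Point: centre of the ring's upper edge, 68 mm above the bench; z up. A seated pan's underside is 8 mm below this point, its centre 10 mm above.
- pan_center (a point): black receiving pan (solid floor, no mesh): round plastic ring open at the top, 60 mm outside, 55 mm inside, 36 mm tall: straight wall 28 mm, below it a tapered skirt 8 mm deep (51 mm wide, 45 mm at its foot). Skirt drops 8 mm into the rim or socket below, 2 mm play all round; wall rests on that rim; each piece adds 28 mm. Point: on its axis, half-way up (18 mm); z up along its axis.
- fine_center (a point): red fine sieve (wires 2.5 mm apart): round plastic ring open at the top, 60 mm outside, 55 mm inside, 36 mm tall: straight wall 28 mm, below it a tapered skirt 8 mm deep (51 mm wide, 45 mm at its foot). Skirt drops 8 mm into the rim or socket below, 2 mm play all round; wall rests on that rim; each piece adds 28 mm. Point: on its axis, half-way up (18 mm); z up along its axis.
- medium_center (a point): blue medium sieve (wires 4.5 mm apart): round plastic ring open at the top, 60 mm outside, 55 mm inside, 36 mm tall: straight wall 28 mm, below it a tapered skirt 8 mm deep (51 mm wide, 45 mm at its foot). Skirt drops 8 mm into the rim or socket below, 2 mm play all round; wall rests on that rim; each piece adds 28 mm. Point: on its axis, half-way up (18 mm); z up along its axis.
- coarse_center (a point): yellow coarse sieve (wires 8.5 mm apart): round plastic ring open at the top, 60 mm outside, 55 mm inside, 36 mm tall: straight wall 28 mm, below it a tapered skirt 8 mm deep (51 mm wide, 45 mm at its foot). Skirt drops 8 mm into the rim or socket below, 2 mm play all round; wall rests on that rim; each piece adds 28 mm. Point: on its axis, half-way up (18 mm); z up along its axis.
- lid_knob (a point): white lid, black knob: disc 60 mm wide, 6 mm thick, on the same tapered skirt as the sieves (8 mm deep); on top an upright round knob 22 mm wide, 24 mm tall, to lift it by; 38 mm tall in all. Point: centre of the knob, 26 mm above the lid's underside, 12 mm above the disc; z up along its axis. Seated, this point is 18 mm above the rim below.
- spare_center (a point): green sieve, pale closed-looking mesh, same size and shape as the other sieves: not wanted today, stays where it is. Point: on its axis, half-way up (18 mm).
- dish_center (a point): bystander: clear Petri dish with straw-coloured agar, 90 mm wide, 15 mm high. Point: its centre.
- bottle_center (a point): bystander: amber glass bottle with an orange cap, 62 mm wide, 115 mm tall. Point: its centre, 57.5 mm above its underside.

How it is judged:
By the outcome, as a careful person would: the job done as asked, in the order asked, and still so for the second after the job is handed in, with the robot touching nothing.
It also fails if it takes over 125 s, if anything falls off the work surface, if the arm or the gripper's body presses on something with over 40 N, if the wrist force passes 120 N, or if a joint passes its speed limit or range.

## Working session

There is one attempt and no reset: what is moved stays moved. The work goes in short steps, Python scripts to look and compute and a tool call to move; the robot and the scene stay as the last step left them, time stands still between calls to the robot, and variables do not carry over. Pictures are saved under pics/ and viewed, about 12 in all and at most 16, crops included, and the job is handed in when it is done.

Besides the shell and the picture viewer there is one more tool, called after "Emit:" as a command line: name --argument value ..., lists and objects as JSON in quotes. jog_arm: Moves the arm, as the interface text tells. Its arguments: {"type":"object","properties":{"targets":{"type":"array","items":{"type":"array"}},"grip_force":{"type":"number"}},"required":["targets"]}

```bash
ls; mkdir -p pics; python3 - <<'E'
from station import ctrl, optics
import cv2,numpy as np
o=ctrl.get_obs();print({k:np.round(v,3).tolist() for k,v in o.items()})
for n in("scene","top"):
    c=optics.camera(n);cv2.imwrite(f"pics/{n}0.png",c["img"][:,:,::-1]);print(n,c["camera_matrix"],np.round(c["world_to_cam"],3),[k for k in c])
    np.savez(f"{n}0.npz",**{k:v for k,v in c.items()})
E
```

```text
pics
{'time_s': 0.0, 'qpos': [1.059, 0.301, 1.522, -0.0, 1.321, -0.067], 'joint_vel': [-0.0, -0.0, 0.0, -0.0, 0.001, 0.0], 'tau': [0.001, -53.181, -35.273, 0.071, 0.024, -0.0], 'ee_pos': [0.237, 0.496, 0.224], 'eef_rot': [-1.571, 0.001, 1.126], 'force': [0.773, -0.117, 0.202], 'moment': [0.037, 0.011, -0.002], 'grip_width': 0.094}
scene [[555.29298388   0.         327.94198013]
 [  0.         555.29298388 234.73902042]
 [  0.           0.           1.        ]] [[ 0.854  0.521  0.014 -0.528]
 [-0.354  0.56   0.749  0.117]
 [ 0.382 -0.644  0.662 -1.414]
 [ 0.     0.     0.     1.   ]] ['img', 'range_z', 'camera_matrix', 'world_to_cam']
top [[540.02847294   0.         316.77646091]
 [  0.         540.02847294 243.63125532]
 [  0.           0.           1.        ]] [[ 0.007 -1.     0.014  0.047]
 [ 0.984  0.009  0.179 -0.544]
 [-0.18   0.013  0.984 -1.001]
 [ 0.     0.     0.     1.   ]] ['img', 'range_z', 'camera_matrix', 'world_to_cam']
```

View pics/top0.png

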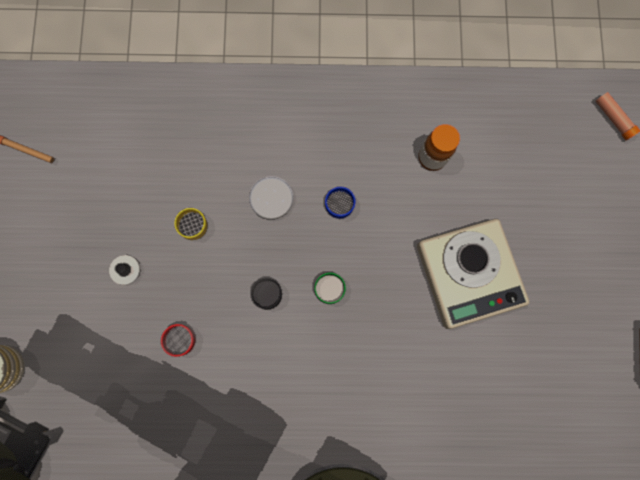

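View pics/scene0.png

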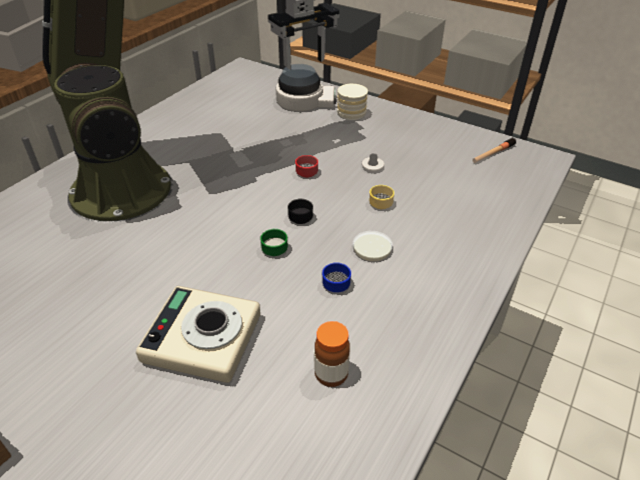

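```bash
cat > h.py <<'E'
import numpy as np,cv2
from scipy.optimize import least_squares
from scipy.spatial.transform import Rotation as Ro
from station import ctrl, optics
def cloud(c,T):  # T cam->world
    K=c["camera_matrix"];z=c["range_z"].astype(float)
    v,u=np.mgrid[:480,:640]
    P=np.stack([(u-K[0,2])/K[0,0]*z,-(v-K[1,2])/K[1,1]*z,-z],-1)
    P[z<=0]=np.nan
    return P@T[:3,:3].T+T[:3,3]
def pose():
    o=ctrl.get_obs();T=np.eye(4);T[:3,:3]=Ro.from_euler("xyz",o["eef_rot"]).as_matrix();T[:3,3]=o["ee_pos"];return o,T
def wrist(name=None):
    o,T=pose();c=optics.camera("wrist")
    if name: cv2.imwrite(f"pics/{name}.png",c["img"][:,:,::-1])
    return c,T,cloud(c,T@c["mount"])
def top(name=None):
    c=optics.camera("top")
    if name: cv2.imwrite(f"pics/{name}.png",c["img"][:,:,::-1])
    return c,cloud(c,np.linalg.inv(c["world_to_cam"]))
def rim(P,xy,zlo,zhi,r=.045,R=.030):
    """centre of an outer rim of radius R from cloud points in a height band"""
    m=(np.hypot(P[...,0]-xy[0],P[...,1]-xy[1])<r)&(P[...,2]>zlo)&(P[...,2]<zhi)
    Q=P[m]
    if len(Q)<10: return None
    c,rad=cv2.minEnclosingCircle(Q[:,:2].astype(np.float32))
    return np.array(c),rad,np.median(Q[:,2]),len(Q)
def totool(T,p): # world point -> shift along tool axes, cm
    return np.round((np.array(p)-T[:3,3])@T[:3,:3]*100,2)
E
python3 - <<'E'
from h import *
c=np.load("top0.npz");P=cloud(c,np.linalg.inv(c["world_to_cam"]))
for n,(u,v) in dict(pan=(266,293),red=(178,340),blue=(340,202),yellow=(191,223),lid=(124,270),green=(329,288),socket=(473,258),dish=(271,198),bottle=(445,140)).items():
    p=P[v,u];print(n,p.round(3),end=' ')
    zz=P[v-20:v+21,u-20:u+21,2];print('zmax',np.nanmax(zz).round(3),end=' ')
    b={'socket':(.062,.075),'lid':(.008,.020),'dish':(.009,.03),'bottle':(.1,.13)}.get(n,(.028,.045))
    print(rim(P,p[:2],*b,r=.05))
print(wrist("w0")[0]["mount"].round(3),optics.camera("wrist")["camera_matrix"].round(0))
E
```

```text
pan [0.45  0.151 0.012] zmax 0.042 (array([0.4485226 , 0.15005033]), 0.030705785378813744, np.float64(0.03593438354826972), 175)
red [0.358 0.32  0.01 ] zmax 0.041 (array([0.35803789, 0.31766817]), 0.03104228526353836, np.float64(0.03553904493026094), 208)
blue [0.637 0.005 0.013] zmax 0.042 (array([0.63409829, 0.00632784]), 0.03144495189189911, np.float64(0.035870857588513605), 191)
yellow [0.591 0.306 0.012] zmax 0.041 (array([0.58675027, 0.30413568]), 0.03109796904027462, np.float64(0.035351916186473376), 206)
lid [0.49  0.424 0.039] zmax 0.042 (array([0.49497351, 0.43380722]), 0.03011367842555046, np.float64(0.014280992730159259), 590)
green [0.461 0.027 0.015] zmax 0.04 (array([0.46025229, 0.02636307]), 0.030638523399829865, np.float64(0.035731085263093654), 181)
socket [ 0.517 -0.249  0.059] zmax 0.074 (array([ 0.51633406, -0.2454392 ]), 0.04821772128343582, np.float64(0.06638205721139767), 254)
dish [0.643 0.145 0.016] zmax 0.021 (array([0.64581758, 0.14594968]), 0.04579448699951172, np.float64(0.015249018156464844), 1501)
bottle [ 0.734 -0.189  0.114] zmax 0.12 (array([ 0.7384699 , -0.18857707]), 0.028137417510151863, np.float64(0.11515878496754717), 684)
[[ 1.     0.     0.001  0.   ]
 [ 0.001  0.262 -0.965 -0.158]
 [-0.     0.965  0.262  0.076]
 [ 0.     0.     0.     1.   ]] [[384.   0. 329.]
 [  0. 384. 234.]
 [  0.   0.   1.]]
```

View pics/w0.png

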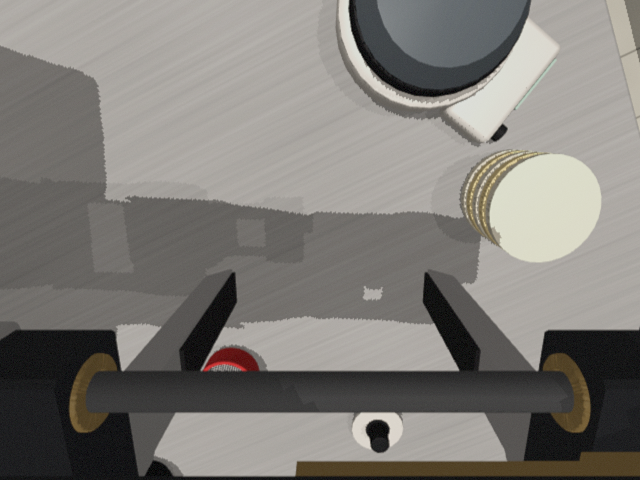

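Emit:
jog_arm --targets '[[9.4, [-22.1, 5.4, -34.0], 1.126], [9.4, [-22.1, 5.4, -34.0], 1.126], [9.4, [-22.1, 5.4, -34.0], 1.126], [9.4, [-22.1, 5.4, -34.0], 1.126], [9.4, [-22.1, 5.4, -34.0], 1.126], [9.4, [-22.1, 5.4, -34.0], 1.126], [9.4, [-22.1, 5.4, -34.0], 1.126], [9.4, [-22.1, 5.4, -34.0], 1.126], [9.4, [-22.1, 5.4, -34.0], 1.126], [9.4, [-22.1, 5.4, -34.0], 1.126]]' --grip_force 15

```text
time_s: 1.2
ee_pos: [0.4488, 0.1496, 0.1701]
eef_rot: [-1.571, 0.001, -0.002]
force: [-0.3, 0.4, -0.8]
grip_width: 0.094
```

```bash
python3 - <<'E'
from h import *
c,T,P=wrist("w1")
np.savez("w1.npz",P=P)
print(rim(P,T[:2,3],.029,.045),totool(T,[.4485,.1500,.036]))
E
```

```text
(array([0.44730818, 0.15098667]), 0.03085416555404663, np.float64(0.033949318273752166), 1070) [-0.02 13.41  0.04]
```

View pics/w1.png

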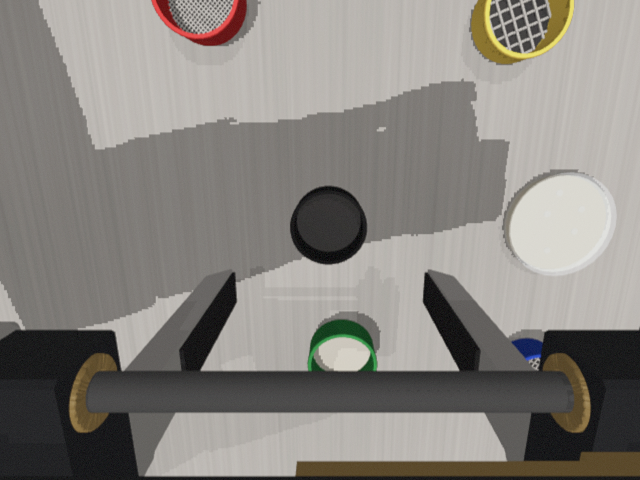

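```bash
cat >> h.py <<'E'
def ring(P,xy,z,dz=.004,ri=.0275,ro=.030):
    """fit centre of an annulus whose top is near height z (z re-estimated)"""
    d=np.hypot(P[...,0]-xy[0],P[...,1]-xy[1])
    Q=P[(d<ro+.012)&(abs(P[...,2]-z)<dz)]
    m,h=(ri+ro)/2,(ro-ri)/2
    f=lambda c:(lambda e:np.sign(e)*np.maximum(0,abs(e)-h*.8))(np.hypot(*(Q[:,:2]-c).T)-m)
    s=least_squares(f,xy,loss="soft_l1",f_scale=.0007)
    e=np.hypot(*(Q[:,:2]-s.x).T)-m
    k=abs(e)<h*1.3
    return s.x.round(4),np.median(Q[k,2]).round(4),int(k.sum()),len(Q),float((np.median(e)*1e3).round(2))
E
python3 - <<'E'
from h import *
P=np.load("w1.npz")["P"]
print(ring(P,[.4475,.151],.035),ring(P,[.4475,.151],.035,.002))
c=np.load("top0.npz");Q=cloud(c,np.linalg.inv(c["world_to_cam"]))
for n,p,z in (("pan",[.4485,.15],.036),("red",[.358,.318],.036),("blue",[.634,.006],.036),("yel",[.587,.304],.036),("gr",[.460,.026],.036)): print(n,ring(Q,p,z))
for q in(.510,.520): print("sock",ring(Q,[q,-.249],.068,.004))
print("lid",rim(Q,[.49,.43],.03,.045,R=.011))
E
```

```text
(array([0.4474, 0.1513]), np.float64(0.034), 946, 996, 0.1) (array([0.4474, 0.1512]), np.float64(0.0342), 826, 862, 0.14)
pan (array([0.4485, 0.15  ]), np.float64(0.0361), 146, 160, 0.25)
red (array([0.3581, 0.3172]), np.float64(0.0359), 171, 185, 0.15)
blue (array([0.6336, 0.0066]), np.float64(0.0363), 143, 162, 0.09)
yel (array([0.5867, 0.3039]), np.float64(0.0358), 144, 172, 0.29)
gr (array([0.4601, 0.0264]), np.float64(0.036), 150, 165, 0.19)
sock (array([ 0.5158, -0.2461]), np.float64(0.0682), 153, 166, -0.2)
sock (array([ 0.5159, -0.2461]), np.float64(0.0681), 154, 165, -0.26)
lid (array([0.4953711 , 0.43326899]), 0.011291570030152798, np.float64(0.03750425408673963), 110)
```

Emit:
jog_arm --targets '[[9.4, [-0.1, 5, 0.1], 0], [9.4, [-0.1, 9.5, 0.1], 0], [9.4, [-0.1, 12.5, 0.1], 0], [9.4, [-0.1, 14.0, 0.1], 0], [9.4, [-0.1, 14.0, 0.1], 0], [5, [-0.1, 14.0, 0.1], 0], [5, [-0.1, 14.0, 0.1], 0], [5, [-0.1, 14.0, 0.1], 0], [5, [-0.1, 14.0, 0.1], 0], [5, [-0.1, 14.0, 0.1], 0]]'

```text
time_s: 2.25
ee_pos: [0.4477, 0.1517, 0.0309]
eef_rot: [-1.571, -0.001, -0.0]
force: [-1.3, 0.6, 4.3]
grip_width: 0.0599
```

Emit:
jog_arm --targets '[[5, [0, -3, 0], 0], [5, [0, -8, 0], 0], [5, [1, -12, -4], 0], [5, [2, -14, -9], 0], [5, [3, -14, -14], 0], [5, [4, -14, -19], 0], [5, [5, -14, -24], 0], [5, [6, -14, -29], 0], [5, [6.8, -14, -34], 0], [5, [6.8, -14, -39], 0]]'

```text
time_s: 3.25
ee_pos: [0.5149, -0.2252, 0.1704]
eef_rot: [-1.571, -0.0, -0.0]
force: [0.9, 1.4, -0.9]
grip_width: 0.0599
```

Emit:
jog_arm --targets '[[5, [0, 0, -5], 0], [5, [0, 0, -7.7], 0], [5, [0, 0, -7.7], 0]]'

```text
time_s: 3.55
ee_pos: [0.514, -0.3033, 0.1699]
eef_rot: [-1.571, 0.001, -0.004]
force: [0.9, -0.3, -0.5]
grip_width: 0.0598
```

```bash
python3 - <<'E'
from h import *
c,T,P=wrist("w2");np.savez("w2.npz",P=P,T=T)
o=ctrl.get_obs();print(o["time_s"],T[:3,3].round(4),o["grip_width"])
t=T[:3,3]
print("held",ring(P,t[:2],t[2]+.005))
print("sock",ring(P,[.515,-.246],.067))
E
```

```text
3.6 [ 0.514  -0.3033  0.1699] 0.06000544259414408
held (array([ 0.5139, -0.3035]), np.float64(0.173), 2972, 3637, 0.34)
sock (array([ 0.5154, -0.2455]), np.float64(0.0661), 1145, 1145, -0.21)
```

View pics/w2.png

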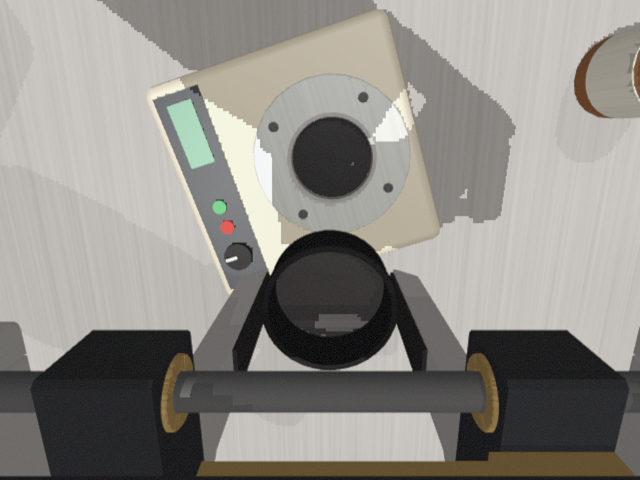

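Emit:
jog_arm --targets '[[5, [0.15, 0, 4.5], 0], [5, [0.15, 1, 5.8], 0], [5, [0.15, 4, 5.8], 0], [5, [0.15, 6.5, 5.8], 0], [5, [0.15, 7.0, 5.8], 0], [5, [0.15, 7.3, 5.8], 0], [5, [0.15, 7.6, 5.8], 0], [5, [0.15, 7.8, 5.8], 0], [5, [0.15, 7.9, 5.8], 0], [5, [0.15, 7.9, 5.8], 0]]'

```text
time_s: 4.6
ee_pos: [0.5165, -0.2425, 0.092]
eef_rot: [-1.572, -0.001, -0.0]
force: [-0.7, -2.4, 0.2]
grip_width: 0.0599
```

Emit:
jog_arm --targets '[[5, [0, 0.1, 0], 0], [5, [0, 0.2, 0], 0], [5, [0, 0.2, 0], 0]]'

```text
time_s: 4.9
ee_pos: [0.5166, -0.2426, 0.0906]
eef_rot: [-1.572, -0.001, -0.0]
force: [-5.5, -3.3, 11.4]
grip_width: 0.0599
```

Emit:
jog_arm --targets '[[9.4, [0, 0, 0], 0], [9.4, [0, 0, 0], 0], [9.4, [0, 0, 0], 0], [9.4, [0, 0, 0], 0], [9.4, [0, -3, 0], 0], [9.4, [0, -8, 0], 0], [9.4, [0, -11, 0], 0], [9.4, [0, -11, 0], 0]]'

```text
time_s: 5.7
ee_pos: [0.5177, -0.2427, 0.204]
eef_rot: [-1.574, -0.006, 0.0]
force: [-0.1, -0.1, -0.3]
grip_width: 0.094
```

```bash
python3 - <<'E'
from h import *
c,T,P=wrist("w3");np.savez("w3.npz",P=P,T=T)
t=T[:3,3];print(t.round(4))
r=ring(P,[.516,-.245],.094,.006);print("pan",r)
# level: plane fit through rim
d=np.hypot(P[...,0]-r[0][0],P[...,1]-r[0][1]);Q=P[(d<.03)&(d>.0275)&(abs(P[...,2]-r[1])<.006)]
A=np.c_[Q[:,:2]-r[0],np.ones(len(Q))];print("tilt",np.linalg.lstsq(A,Q[:,2],rcond=None)[0].round(4))
c,P=top();print("top",ring(P,[.516,-.245],.096,.006))
E
```

```text
[ 0.5177 -0.2427  0.204 ]
pan (array([ 0.5161, -0.2432]), np.float64(0.0939), 1265, 1338, -0.09)
tilt [-0.0018  0.0276  0.0936]
top (array([ 0.5166, -0.2437]), np.float64(0.0961), 157, 176, -0.0)
```

View pics/w3.png

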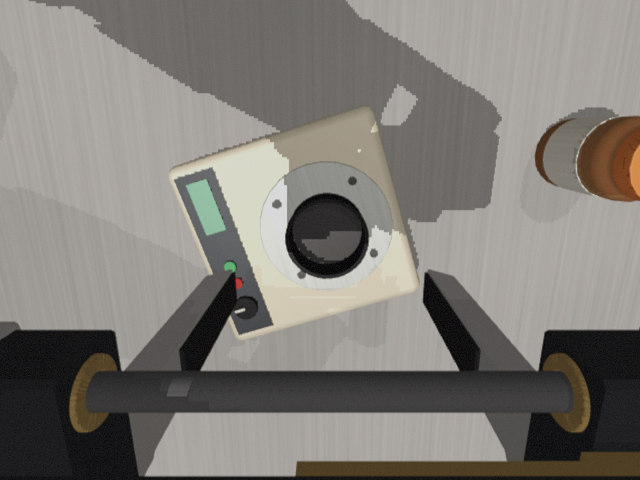

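Emit:
jog_arm --targets '[[9.4, [-15.9, 3.4, 56.1], 0], [9.4, [-15.9, 3.4, 56.1], 0], [9.4, [-15.9, 3.4, 56.1], 0], [9.4, [-15.9, 3.4, 56.1], 0], [9.4, [-15.9, 3.4, 56.1], 0], [9.4, [-15.9, 3.4, 56.1], 0], [9.4, [-15.9, 3.4, 56.1], 0], [9.4, [-15.9, 3.4, 56.1], 0], [9.4, [-15.9, 3.4, 56.1], 0], [9.4, [-15.9, 3.4, 56.1], 0]]'

```text
time_s: 6.8
ee_pos: [0.3787, 0.2397, 0.1689]
eef_rot: [-1.572, 0.002, -0.0]
force: [1.0, -0.3, -0.2]
grip_width: 0.0939
```

Emit:
jog_arm --targets '[[9.4, [-2.2, 0, 7.8], 0], [9.4, [-2.2, 0, 7.8], 0], [9.4, [-2.2, 0, 7.8], 0], [9.4, [-2.2, 0, 7.8], 0], [9.4, [-2.2, 0, 7.8], 0]]'

```text
time_s: 7.3
ee_pos: [0.3583, 0.3152, 0.1695]
eef_rot: [-1.572, 0.001, -0.001]
force: [-0.5, -0.5, 0.2]
grip_width: 0.0938
```

```bash
python3 - <<'E'
from h import *
c,T,P=wrist();t=T[:3,3];print(t.round(4))
r=ring(P,[.358,.318],.035,.005);print(r,totool(T,[*r[0],.030]))
E
```

```text
[0.3583 0.3152 0.1695]
(array([0.3567, 0.3185]), np.float64(0.034), 982, 1046, 0.09) [-0.14 13.95  0.34]
```

Emit:
jog_arm --targets '[[9.4, [-0.1, 5, 0.27], 0], [9.4, [-0.1, 9.5, 0.27], 0], [9.4, [-0.1, 12.5, 0.27], 0], [9.4, [-0.1, 13.9, 0.27], 0], [9.4, [-0.1, 13.9, 0.27], 0], [5, [-0.1, 13.9, 0.27], 0], [5, [-0.1, 13.9, 0.27], 0], [5, [-0.1, 13.9, 0.27], 0], [5, [-0.1, 13.9, 0.27], 0], [5, [-0.1, 13.9, 0.27], 0]]'

```text
time_s: 8.35
ee_pos: [0.3575, 0.319, 0.0318]
eef_rot: [-1.57, -0.001, -0.0]
force: [-1.7, -1.5, 4.4]
grip_width: 0.0605
```

Emit:
jog_arm --targets '[[5, [0, -4, 0], 0], [5, [0, -9, 0], 0], [5, [1, -13, -2], 0], [5, [2.2, -16, -6], 0], [5, [3.4, -16, -10.6], 0], [5, [4.6, -16, -15.2], 0], [5, [5.8, -16, -19.8], 0], [5, [7, -16, -24.4], 0], [5, [8.2, -16, -29], 0], [5, [9.4, -16, -33.6], 0]]'

```text
time_s: 9.35
ee_pos: [0.4513, -0.0191, 0.1916]
eef_rot: [-1.571, -0.0, 0.0]
force: [1.2, 0.0, -0.8]
grip_width: 0.0606
```

Emit:
jog_arm --targets '[[5, [1.2, 0, -4.6], 0], [5, [2.4, 0, -9.2], 0], [5, [3.6, 0, -13.8], 0], [5, [4.8, 0, -18.4], 0], [5, [6, 0, -23], 0], [5, [6.5, 0, -27], 0], [5, [6.5, 0, -28.5], 0], [5, [6.5, 0, -28.5], 0], [5, [6.5, 0, -28.5], 0], [5, [6.5, 0, -28.5], 0]]'

```text
time_s: 10.35
ee_pos: [0.5164, -0.3007, 0.1916]
eef_rot: [-1.571, -0.0, 0.001]
force: [-0.0, 0.4, -0.2]
grip_width: 0.0606
```

```bash
cat > meas.py <<'E'
import sys
from h import *
z=float(sys.argv[1])
c,T,P=wrist(sys.argv[2] if len(sys.argv)>2 else None)
o=ctrl.get_obs();t=T[:3,3];print(o["time_s"],t.round(4),"vel",abs(np.array(o["joint_vel"])).max().round(3),o["grip_width"].round(4))
h=ring(P,t[:2],t[2]+.004,.003);s=ring(P,[.516,-.2435],z-.002,.004)
print("held",h,"target",s,"delta tool cm",totool(T,[*s[0],0])-totool(T,[*h[0],0]))
E
python3 meas.py .096 w4
```

```text
Traceback (most recent call last):
  File "meas.py", line 5, in <module>
    o=ctrl.get_obs();t=T[:3,3];print(o["time_s"],t.round(4),"vel",abs(np.array(o["joint_vel"])).max().round(3),o["grip_width"].round(4))
                                                                                                               ^^^^^^^^^^^^^^^^^^^^^
AttributeError: 'float' object has no attribute 'round'
```

View pics/w4.png

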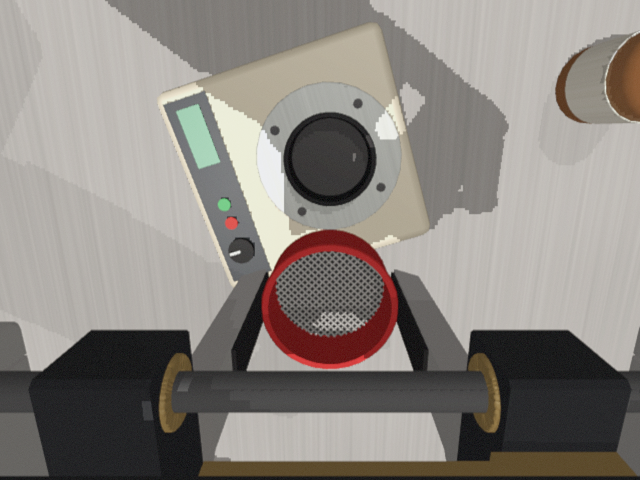

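```bash
sed -i 's/o\["grip_width"\].round(4)/o["grip_width"]/' meas.py; python3 meas.py .096
```

```text
10.45 [ 0.5165 -0.3008  0.1917] vel 0.007 0.06048501057454224
held (array([ 0.5164, -0.3011]), np.float64(0.1939), 2662, 3233, 0.33) target (array([ 0.5162, -0.2435]), np.float64(0.0941), 1407, 1483, 0.06) delta tool cm [-0.01  0.    5.76]
```

Emit:
jog_arm --targets '[[5, [0, 0, 4.5], 0], [5, [0, 2, 5.75], 0], [5, [0, 5, 5.75], 0], [5, [0, 6.1, 5.75], 0], [5, [0, 6.3, 5.75], 0], [5, [0, 6.6, 5.75], 0], [5, [0, 6.9, 5.75], 0], [5, [0, 7.1, 5.75], 0], [5, [0, 7.2, 5.75], 0], [5, [0, 7.2, 5.75], 0]]'

```text
time_s: 11.45
ee_pos: [0.5164, -0.2448, 0.1198]
eef_rot: [-1.571, -0.001, -0.0]
force: [-0.5, 0.2, 1.3]
grip_width: 0.0604
```

Emit:
jog_arm --targets '[[5, [0, 0.1, 0], 0], [5, [0, 0.2, 0], 0], [5, [0, 0.2, 0], 0]]'

```text
time_s: 11.75
ee_pos: [0.5165, -0.2452, 0.1191]
eef_rot: [-1.572, -0.001, -0.0]
force: [-7.2, -0.3, 14.4]
grip_width: 0.0605
```

Emit:
jog_arm --targets '[[9.4, [0, 0, 0], 0], [9.4, [0, 0, 0], 0], [9.4, [0, 0, 0], 0], [9.4, [0, 0, 0], 0], [9.4, [0, -3, 0], 0], [9.4, [0, -8, 0], 0], [9.4, [4, -9, 4], 0], [9.4, [7, -9, 8], 0], [9.4, [10, -9, 12], 0], [9.4, [11.5, -8, 16], 0]]'

```text
time_s: 12.75
ee_pos: [0.6327, -0.0839, 0.1983]
eef_rot: [-1.571, -0.002, -0.001]
force: [1.0, -0.6, -0.8]
grip_width: 0.094
```

Emit:
jog_arm --targets '[[9.4, [0.3, 1.5, 5], 0], [9.4, [0.3, 3, 9.1], 0], [9.4, [0.3, 3, 9.1], 0], [9.4, [0.3, 3, 9.1], 0], [9.4, [0.3, 3, 9.1], 0]]'

```text
time_s: 13.25
ee_pos: [0.6342, 0.0047, 0.168]
eef_rot: [-1.571, -0.001, -0.001]
force: [-0.8, 0.1, 0.8]
grip_width: 0.0941
```

```bash
cat > chk.py <<'E'
import sys
from h import *
z=float(sys.argv[1]);b=[float(a) for a in sys.argv[2:4]]
c,P=top()
r=ring(P,[.516,-.244],z,.008);print("stack top view",r)
d=np.hypot(P[...,0]-r[0][0],P[...,1]-r[0][1]);Q=P[(d<.03)&(d>.0275)&(abs(P[...,2]-z)<.01)]
A=np.c_[Q[:,:2]-r[0],np.ones(len(Q))];print("tilt",np.linalg.lstsq(A,Q[:,2],rcond=None)[0].round(4))
c,T,P=wrist();t=T[:3,3];print(t.round(4))
r=ring(P,b,.035,.005);print("next",r,totool(T,[*r[0],.030]))
E
python3 chk.py .124 .6336 .0066
```

```text
stack top view (array([ 0.5166, -0.2464]), np.float64(0.1233), 222, 257, 0.1)
tilt [ 0.0049 -0.0055  0.1222]
[0.6342 0.0045 0.168 ]
next (array([0.633 , 0.0079]), np.float64(0.034), 989, 1043, 0.07) [-0.13 13.8   0.34]
```

Emit:
jog_arm --targets '[[9.4, [-0.1, 5, 0.33], 0], [9.4, [-0.1, 9.5, 0.33], 0], [9.4, [-0.1, 12.5, 0.33], 0], [9.4, [-0.1, 13.8, 0.33], 0], [9.4, [-0.1, 13.8, 0.33], 0], [5, [-0.1, 13.8, 0.33], 0], [5, [-0.1, 13.8, 0.33], 0], [5, [-0.1, 13.8, 0.33], 0], [5, [-0.1, 13.8, 0.33], 0], [5, [-0.1, 13.8, 0.33], 0]]'

```text
time_s: 14.35
ee_pos: [0.6332, 0.009, 0.0301]
eef_rot: [-1.571, -0.001, 0.0]
force: [-1.2, -0.4, 5.1]
grip_width: 0.0597
```

Emit:
jog_arm --targets '[[5, [0, -4, 0], 0], [5, [0, -8.5, 0], 0], [5, [0, -13, 0], 0], [5, [-1, -16.5, -3], 0], [5, [-3, -19, -6.5], 0], [5, [-4.5, -19, -11], 0], [5, [-6, -19, -15.5], 0], [5, [-8, -19, -19.5], 0], [5, [-9.5, -19, -23.5], 0], [5, [-10.8, -19, -27.5], 0]]'

```text
time_s: 15.35
ee_pos: [0.5239, -0.2675, 0.2198]
eef_rot: [-1.571, -0.0, -0.0]
force: [0.3, -0.8, -1.1]
grip_width: 0.0596
```

Emit:
jog_arm --targets '[[5, [-0.9, 0, -3], 0], [5, [-0.9, 0, -4.6], 0], [5, [-0.9, 0, -4.6], 0], [5, [-0.9, 0, -4.6], 0], [5, [-0.9, 0, -4.6], 0]]'

```text
time_s: 15.85
ee_pos: [0.5165, -0.3107, 0.2195]
eef_rot: [-1.571, 0.0, 0.001]
force: [0.6, 0.6, -1.0]
grip_width: 0.0592
```

```bash
python3 meas.py .124
```

```text
15.9 [ 0.5165 -0.3107  0.2195] vel 0.003 0.05927763399287272
held (array([ 0.5164, -0.3116]), np.float64(0.2234), 3130, 3648, 0.13) target (array([ 0.5163, -0.2461]), np.float64(0.1221), 1447, 1529, 0.06) delta tool cm [0.   0.   6.55]
```

Emit:
jog_arm --targets '[[5, [0, 0, 4.5], 0], [5, [0, 2, 6.62], 0], [5, [0, 5, 6.62], 0], [5, [0, 6.1, 6.62], 0], [5, [0, 6.4, 6.62], 0], [5, [0, 6.7, 6.62], 0], [5, [0, 7.0, 6.62], 0], [5, [0, 7.2, 6.62], 0], [5, [0, 7.3, 6.62], 0], [5, [0, 7.3, 6.62], 0]]'

```text
time_s: 16.9
ee_pos: [0.516, -0.2459, 0.1466]
eef_rot: [-1.571, -0.0, -0.0]
force: [0.6, -0.2, -1.6]
grip_width: 0.0592
```

Emit:
jog_arm --targets '[[5, [0, 0.1, 0], 0], [5, [0, 0.2, 0], 0], [5, [0, 0.2, 0], 0]]'

```text
time_s: 17.2
ee_pos: [0.5162, -0.2461, 0.1455]
eef_rot: [-1.572, -0.001, 0.0]
force: [-1.7, 0.6, 7.4]
grip_width: 0.0593
```

Emit:
jog_arm --targets '[[9.4, [0, 0, 0], 0], [9.4, [0, 0, 0], 0], [9.4, [0, 0, 0], 0], [9.4, [0, 0, 0], 0], [9.4, [0, -3, 0], 0], [9.4, [0, -7, 0], 0], [9.4, [1, -8, 4.4], 0], [9.4, [1.5, -8, 9], 0], [9.4, [2, -8, 13.6], 0], [9.4, [2.5, -8, 18.2], 0]]'

```text
time_s: 18.2
ee_pos: [0.5409, -0.0621, 0.2246]
eef_rot: [-1.571, -0.0, -0.0]
force: [0.8, -0.0, 0.4]
grip_width: 0.0939
```

Emit:
jog_arm --targets '[[9.4, [0.6, 0.5, 4.6], 0], [9.4, [1.2, 1, 9.2], 0], [9.4, [1.8, 2, 13.8], 0], [9.4, [2.4, 3, 18.4], 0], [9.4, [3, 4, 22.9], 0], [9.4, [3.6, 5, 27.4], 0], [9.4, [4.2, 5.5, 31.9], 0], [9.4, [4.5, 5.5, 36.4], 0], [9.4, [4.5, 5.5, 36.8], 0], [9.4, [4.5, 5.5, 36.8], 0]]'

```text
time_s: 19.2
ee_pos: [0.5856, 0.3051, 0.1689]
eef_rot: [-1.571, 0.001, 0.002]
force: [-0.4, -1.3, 0.4]
grip_width: 0.094
```

```bash
python3 chk.py .152 .5867 .3045
```

```text
stack top view (array([ 0.5164, -0.2485]), np.float64(0.1512), 239, 280, 0.15)
tilt [-0.0109  0.0138  0.15  ]
[0.5859 0.304  0.1692]
next (array([0.5855, 0.3055]), np.float64(0.034), 981, 1054, 0.05) [-0.03 13.92  0.16]
```

```bash
python3 - <<'E'
from h import *
c=optics.camera("scene");cv2.imwrite("pics/s1.png",cv2.resize(c["img"][230:390,120:280,::-1],(600,600),interpolation=cv2.INTER_CUBIC))
P=cloud(c,np.linalg.inv(c["world_to_cam"]))
print(ring(P,[.516,-.247],.151,.005))
E
```

```text
(array([ 0.5178, -0.2502]), np.float64(0.1501), 216, 263, 0.16)
```

View pics/s1.png

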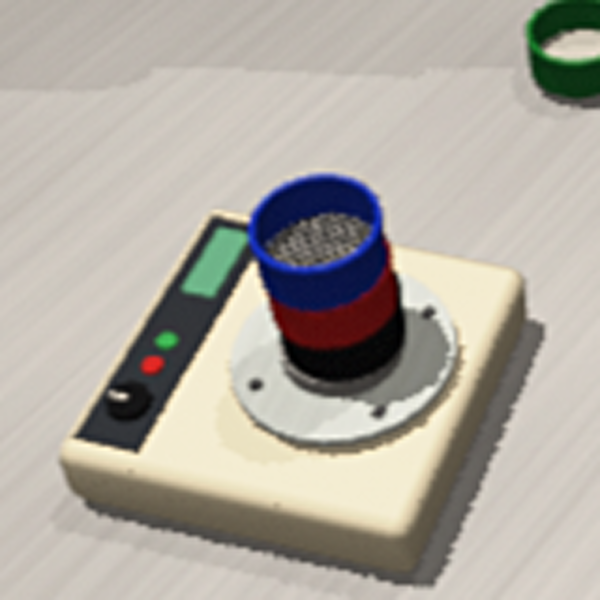

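```bash
cat >> h.py <<'E'
def plane(P,xy,z,w=.006):
    c=ring(P,xy,z,w)[0]
    for _ in range(2):
        d=np.hypot(P[...,0]-c[0],P[...,1]-c[1]);Q=P[(d<.0298)&(d>.0277)&(abs(P[...,2]-z)<w)]
        A=np.c_[Q[:,:2]-c,np.ones(len(Q))]
        s=least_squares(lambda p:A@p-Q[:,2],[0,0,z],loss="cauchy",f_scale=.0004).x
    return c,s.round(4),len(Q)
E
python3 - <<'E'
from h import *
d=np.load("w1.npz");print("w1 pan bench",plane(d["P"],[.4475,.151],.034))
d=np.load("w3.npz");print("w3 pan socket",plane(d["P"],[.516,-.243],.094))
for n in("top","scene"):
    c=optics.camera(n);P=cloud(c,np.linalg.inv(c["world_to_cam"]))
    print(n,"green",plane(P,[.460,.026],.036));print(n,"blue",plane(P,[.5165,-.2485],.151))
    if n=="scene":
        w=c["world_to_cam"];K=c["camera_matrix"]
        for z in(.068,.152):
            q=w[:3,:3]@np.array([.516,-.246,z])+w[:3,3];u=(K[0,0]*q[0]/-q[2]+K[0,2],K[1,1]*-q[1]/-q[2]+K[1,2]);print(z,np.array(u).round(1),"crop",((np.array(u)-[120,230])*3.75).round(0))
E
```

```text
w1 pan bench (array([0.4474, 0.1514]), array([-0.0029,  0.0031,  0.0342]), 672)
w3 pan socket (array([ 0.5161, -0.2432]), array([0.002 , 0.0033, 0.0941]), 810)
top green (array([0.4601, 0.0264]), array([-0.0049,  0.0042,  0.0361]), 94)
top blue (array([ 0.5164, -0.2485]), array([0.0066, 0.0322, 0.1517]), 156)
scene green (array([0.4608, 0.0246]), array([ 0.0605, -0.019 ,  0.0346]), 67)
scene blue (array([ 0.5178, -0.2502]), array([0.0125, 0.0009, 0.1497]), 177)
0.068 [210.1 318.2] crop [338. 331.]
0.152 [204.  286.6] crop [315. 212.]
```

Emit:
jog_arm --targets '[[9.4, [0, 5, 0.1], 0], [9.4, [0, 9.5, 0.1], 0], [9.4, [0, 12.5, 0.1], 0], [9.4, [0, 13.9, 0.1], 0], [9.4, [0, 13.9, 0.1], 0], [5, [0, 13.9, 0.1], 0], [5, [0, 13.9, 0.1], 0], [5, [0, 13.9, 0.1], 0], [5, [0, 13.9, 0.1], 0], [5, [0, 13.9, 0.1], 0]]'

```text
time_s: 20.45
ee_pos: [0.5862, 0.3053, 0.0311]
eef_rot: [-1.57, -0.001, -0.0]
force: [-1.6, -1.0, 3.8]
grip_width: 0.0603
```

Emit:
jog_arm --targets '[[5, [0, -4, 0], 0], [5, [0, -9, 0], 0], [5, [0, -13.5, -1.5], 0], [5, [-0.5, -17, -4.5], 0], [5, [-1, -20, -8], 0], [5, [-1.5, -22, -12], 0], [5, [-2, -22, -16.6], 0], [5, [-2.5, -22, -21.2], 0], [5, [-3, -22, -25.8], 0], [5, [-3.5, -22, -30.4], 0]]'

```text
time_s: 21.45
ee_pos: [0.5504, -0.0005, 0.2507]
eef_rot: [-1.571, -0.0, 0.0]
force: [0.0, 0.0, -1.5]
grip_width: 0.0597
```

Emit:
jog_arm --targets '[[5, [-0.5, 0, -4.6], 0], [5, [-1, 0, -9.2], 0], [5, [-1.5, 0, -13.8], 0], [5, [-2, 0, -18.4], 0], [5, [-2.5, 0, -23], 0], [5, [-3, 0, -27.5], 0], [5, [-3.5, 0, -31.3], 0], [5, [-3.5, 0, -31.3], 0], [5, [-3.5, 0, -31.3], 0], [5, [-3.5, 0, -31.3], 0]]'

```text
time_s: 22.45
ee_pos: [0.5162, -0.3108, 0.2506]
eef_rot: [-1.571, -0.0, 0.001]
force: [-0.2, -0.0, -0.8]
grip_width: 0.0602
```

```bash
python3 meas.py .152 w5
```

```text
22.5 [ 0.5162 -0.3108  0.2506] vel 0.004 0.060290595855022715
held (array([ 0.5161, -0.3105]), np.float64(0.2535), 2937, 3472, 0.25) target (array([ 0.5161, -0.2482]), np.float64(0.1499), 1380, 1454, 0.07) delta tool cm [0.   0.   6.23]
```

View pics/w5.png

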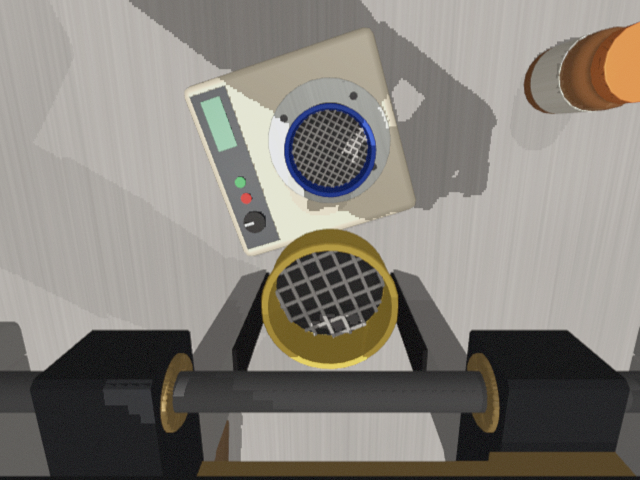

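Emit:
jog_arm --targets '[[5, [0, 0, 4.5], 0], [5, [0, 2, 6.45], 0], [5, [0, 5, 6.45], 0], [5, [0, 6.3, 6.45], 0], [5, [0, 6.6, 6.45], 0], [5, [0, 6.9, 6.45], 0], [5, [0, 7.2, 6.45], 0], [5, [0, 7.4, 6.45], 0], [5, [0, 7.5, 6.45], 0], [5, [0, 7.5, 6.45], 0]]'

```text
time_s: 23.5
ee_pos: [0.516, -0.2474, 0.1756]
eef_rot: [-1.571, -0.0, -0.0]
force: [-0.3, 0.0, -0.9]
grip_width: 0.0597
```

Emit:
jog_arm --targets '[[5, [0, 0.1, 0], 0], [5, [0, 0.2, 0], 0], [5, [0, 0.2, 0], 0]]'

```text
time_s: 23.8
ee_pos: [0.5162, -0.2475, 0.1745]
eef_rot: [-1.572, -0.001, -0.0]
force: [-2.5, 1.6, 7.4]
grip_width: 0.06
```

Emit:
jog_arm --targets '[[9.4, [0, 0, 0], 0], [9.4, [0, 0, 0], 0], [9.4, [0, 0, 0], 0], [9.4, [0, 0, 0], 0], [9.4, [0, -3, 0], 0], [9.4, [0, -7, 0], 0], [9.4, [0, -8, 4.4], 0], [9.4, [0, -8, 9], 0], [9.4, [0, -8, 13.6], 0], [9.4, [0, -8, 18.2], 0]]'

```text
time_s: 24.8
ee_pos: [0.5156, -0.0636, 0.2536]
eef_rot: [-1.571, -0.0, -0.0]
force: [0.4, 0.5, 0.5]
grip_width: 0.0937
```

Emit:
jog_arm --targets '[[9.4, [0, 0.5, 4.6], 0], [9.4, [0, 1, 9.2], 0], [9.4, [0, 2, 13.8], 0], [9.4, [0, 3, 18.4], 0], [9.4, [0, 4, 22.9], 0], [9.4, [-0.5, 5, 27.4], 0], [9.4, [-1, 6, 31.8], 0], [9.4, [-1.5, 7, 36.2], 0], [9.4, [-2, 8, 40.6], 0], [9.4, [-2, 8, 45], 0]]'

```text
time_s: 25.8
ee_pos: [0.4948, 0.3863, 0.172]
eef_rot: [-1.572, 0.002, 0.0]
force: [0.9, -1.2, 0.7]
grip_width: 0.0941
```

Emit:
jog_arm --targets '[[9.4, [0, 0, 4.4], 0], [9.4, [0, 0, 5], 0], [9.4, [0, 0, 5], 0], [9.4, [0, 0, 5], 0]]'

```text
time_s: 26.2
ee_pos: [0.4962, 0.4337, 0.1734]
eef_rot: [-1.571, 0.0, -0.001]
force: [0.8, -0.4, -0.0]
grip_width: 0.0941
```

```bash
python3 chk.py .180 .495 .434; python3 - <<'E'
from h import *
c,T,P=wrist("w6");t=T[:3,3];print(t.round(4))
c,Q=top()
for n,p in(("wrist",P),("top",Q)): print(n,"knob",rim(p,[.495,.434],.031,.045),"disc",rim(p,[.495,.434],.0085,.02))
print("top stack",plane(Q,[.516,-.248],.179),"green",ring(Q,[.46,.026],.036))
E
```

```text
stack top view (array([ 0.5162, -0.2483]), np.float64(0.1793), 250, 291, 0.06)
tilt [-0.0013  0.0172  0.1781]
[0.4963 0.4335 0.1736]
next (array([0.5209, 0.4308]), np.float64(0.036), 112, 575, -0.09) [ 2.46 14.36 -0.26]
[0.4964 0.4335 0.1738]
wrist knob (array([0.49333328, 0.43541893]), 0.010958544909954071, np.float64(0.03601659657672951), 571) disc (array([0.49342898, 0.4351685 ]), 0.030032387003302574, np.float64(0.012203761466748508), 3049)
top knob (array([0.49525607, 0.4338049 ]), 0.011242611333727837, np.float64(0.038127434059700205), 107) disc (array([0.49524516, 0.43336144]), 0.030625581741333008, np.float64(0.014232319754500011), 590)
top stack (array([ 0.5162, -0.2483]), array([-0.0283,  0.0376,  0.1794]), 157) green (array([0.4601, 0.0264]), np.float64(0.0362), 146, 160, 0.17)
```

View pics/w6.png

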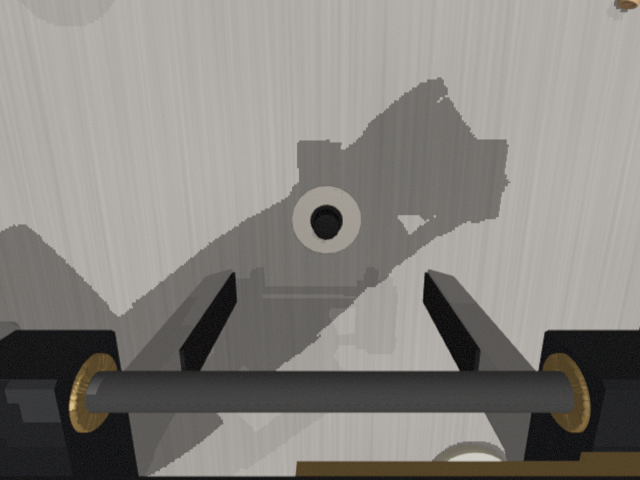

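Emit:
jog_arm --targets '[[9.4, [-0.15, 5, 0.14], 0], [9.4, [-0.15, 9.5, 0.14], 0], [9.4, [-0.15, 12.3, 0.14], 0], [9.4, [-0.15, 13.7, 0.14], 0], [7, [-0.15, 13.7, 0.14], 0], [1.6, [-0.15, 13.7, 0.14], 0], [1.6, [-0.15, 13.7, 0.14], 0], [1.6, [-0.15, 13.7, 0.14], 0], [1.6, [-0.15, 13.7, 0.14], 0], [1.6, [-0.15, 13.7, 0.14], 0]]'

```text
time_s: 27.4
ee_pos: [0.4946, 0.4362, 0.0369]
eef_rot: [-1.57, -0.0, -0.0]
force: [0.9, -0.8, 0.0]
grip_width: 0.0494
```

Still closing.

Emit:
jog_arm --targets '[[1.6, [0, 0, 0], 0], [1.6, [0, 0, 0], 0], [1.6, [0, 0, 0], 0], [1.6, [0, 0, 0], 0], [1.6, [0, 0, 0], 0]]'

```text
time_s: 27.9
ee_pos: [0.4945, 0.4361, 0.0364]
eef_rot: [-1.571, 0.0, -0.0]
force: [-0.1, -0.1, 0.3]
grip_width: 0.0217
```

Emit:
jog_arm --targets '[[1.6, [0, -3, 0], 0], [1.6, [0, -8, 0], 0], [1.6, [0, -12.5, -1.5], 0], [1.6, [0, -16.5, -4], 0], [1.6, [0.5, -20, -7.5], 0], [1.6, [0.5, -23, -11], 0], [1.6, [1, -23.5, -15.5], 0], [1.6, [1, -23.5, -20.1], 0], [1.6, [1.5, -23.5, -24.7], 0], [1.6, [1.5, -23.5, -29.3], 0]]'

```text
time_s: 28.9
ee_pos: [0.5094, 0.1413, 0.2715]
eef_rot: [-1.571, -0.0, 0.0]
force: [1.4, 0.4, -1.6]
grip_width: 0.0217
```

Emit:
jog_arm --targets '[[1.6, [0, 0, -4.6], 0], [1.6, [0, 0, -9.2], 0], [1.6, [0, 0, -13.8], 0], [1.6, [0, 0, -18.4], 0], [1.6, [0.3, 0, -23], 0], [1.6, [0.6, 0, -27.6], 0], [1.6, [0.6, 0, -32.2], 0], [1.6, [0.6, 0, -36.8], 0], [1.6, [0.6, 0, -41.4], 0], [1.6, [0.6, 0, -45.4], 0]]'

```text
time_s: 29.9
ee_pos: [0.515, -0.3132, 0.2714]
eef_rot: [-1.571, 0.0, -0.001]
force: [0.3, 0.3, -0.3]
grip_width: 0.0214
```

Emit:
jog_arm --targets '[[1.6, [0, 0, 0], 0], [1.6, [0, 0, 0], 0], [1.6, [0, 0, 0], 0]]'

```text
time_s: 30.2
ee_pos: [0.5156, -0.31, 0.2715]
eef_rot: [-1.571, 0.0, 0.001]
force: [-0.0, 0.4, -0.6]
grip_width: 0.0218
```

```bash
python3 meas.py .180 w7; python3 - <<'E'
from h import *
c,T,P=wrist();t=T[:3,3]
print("held disc",rim(P,t[:2],t[2]-.029,t[2]-.020,r=.036))
E
```

```text
30.25 [ 0.5156 -0.31    0.2715] vel 0.005 0.021571723791241837
held (array([ 0.516 , -0.3256]), np.float64(0.2756), 122, 400, 0.41) target (array([ 0.5159, -0.248 ]), np.float64(0.1778), 1452, 1551, 0.06) delta tool cm [0.   0.   7.76]
held disc (array([ 0.51553643, -0.31086373]), 0.03027571551501751, np.float64(0.24747346953447424), 4748)
```

View pics/w7.png

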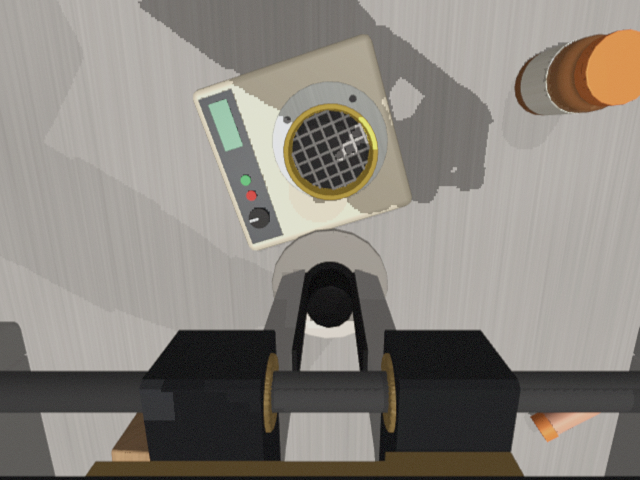

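Emit:
jog_arm --targets '[[1.6, [0, 0, 4.5], 0], [1.6, [0, 1, 6.45], 0], [1.6, [0, 4, 6.45], 0], [1.6, [0, 5.0, 6.45], 0], [1.6, [0, 5.3, 6.45], 0], [1.6, [0, 5.6, 6.45], 0], [1.6, [0, 5.9, 6.45], 0], [1.6, [0, 6.1, 6.45], 0], [1.6, [0, 6.2, 6.45], 0], [1.6, [0, 6.2, 6.45], 0]]'

```text
time_s: 31.3
ee_pos: [0.5155, -0.2465, 0.2096]
eef_rot: [-1.571, -0.0, -0.0]
force: [-0.8, -0.5, -1.3]
grip_width: 0.0218
```

Emit:
jog_arm --targets '[[1.6, [0, 0.1, 0], 0], [1.6, [0, 0.2, 0], 0], [1.6, [0, 0.2, 0], 0]]'

```text
time_s: 31.6
ee_pos: [0.5156, -0.2465, 0.2079]
eef_rot: [-1.571, -0.001, -0.0]
force: [-0.4, 0.7, 3.8]
grip_width: 0.0214
```

Emit:
jog_arm --targets '[[6, [0, 0, 0], 0], [6, [0, 0, 0], 0], [6, [0, 0, 0], 0], [6, [0, 0, 0], 0], [6, [0, 0, 0], 0], [6, [0, -3, 0], 0], [6, [0, -7, 0], 0], [6, [0, -8, 4.5], 0], [6, [0, -8, 9], 0], [6, [0, -8, 13], 0]]'

```text
time_s: 32.6
ee_pos: [0.5153, -0.1148, 0.2879]
eef_rot: [-1.571, -0.001, -0.0]
force: [0.6, 0.5, 0.1]
grip_width: 0.0603
```

Emit:
jog_arm --targets '[[6, [0, 0, 4.5], 0], [6, [0, 0, 9], 0], [6, [0, 0, 9], 0], [6, [0, 0, 9], 0], [6, [0, 0, 9], 0], [6, [0, 0, 9], 0]]'

```text
time_s: 33.2
ee_pos: [0.5155, -0.0275, 0.2874]
eef_rot: [-1.571, 0.0, -0.002]
force: [0.2, 0.6, 0.2]
grip_width: 0.0599
```

```bash
python3 - <<'E'
from h import *
c,P=top("t2")
print("knob",rim(P,[.516,-.247],.205,.216),"disc",rim(P,[.516,-.247],.181,.192))
d=np.hypot(P[...,0]-.516,P[...,1]+.248);Q=P[(d<.028)&(d>.013)&(abs(P[...,2]-.186)<.006)]
print("tilt",np.linalg.lstsq(np.c_[Q[:,:2]-[.516,-.248],np.ones(len(Q))],Q[:,2],rcond=None)[0].round(4))
print("green",ring(P,[.46,.026],.036),"dish",rim(P,[.6458,.146],.009,.03,r=.06),"bottle",rim(P,[.738,-.188],.1,.13))
c=optics.camera("scene");cv2.imwrite("pics/s2.png",cv2.resize(c["img"][210:390,110:290,::-1],(600,600),interpolation=cv2.INTER_CUBIC))
E
```

```text
knob (array([ 0.51550061, -0.24808332]), 0.010902107693254948, np.float64(0.21008844812854127), 140) disc (array([ 0.51562685, -0.2477324 ]), 0.030532289296388626, np.float64(0.18607999338792397), 790)
tilt [-0.0008  0.0195  0.1862]
green (array([0.4602, 0.0267]), np.float64(0.0361), 90, 96, -0.09) dish (array([0.64592671, 0.14611679]), 0.04578707739710808, np.float64(0.01524435626280607), 1504) bottle (array([ 0.73936594, -0.18820363]), 0.0283117163926363, np.float64(0.11522685916434855), 686)
```

View pics/s2.png

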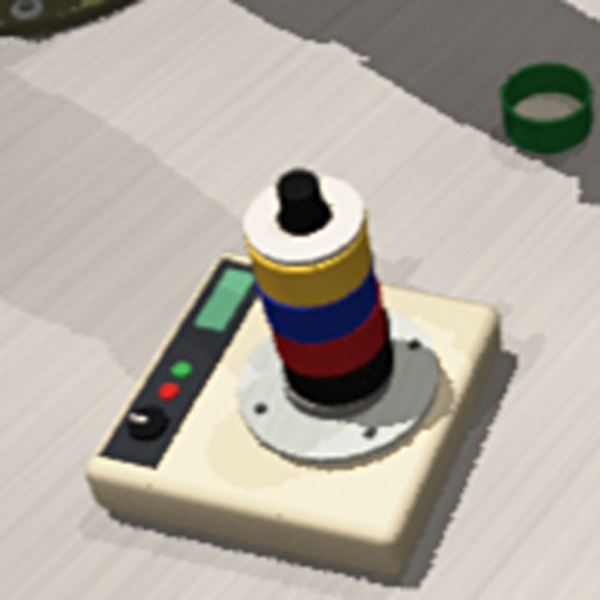

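```bash
python3 - <<'E'
from h import *
def tilt(P,x,y,z):
    d=np.hypot(P[...,0]-x,P[...,1]-y);Q=P[(d<.027)&(d>.013)&(abs(P[...,2]-z)<.006)]
    A=np.c_[Q[:,:2]-[x,y],np.ones(len(Q))]
    return least_squares(lambda p:A@p-Q[:,2],[0,0,z],loss="cauchy",f_scale=.0005).x.round(4)
c=np.load("top0.npz");P=cloud(c,np.linalg.inv(c["world_to_cam"]));print("lid on bench",tilt(P,.4952,.4334,.014))
d=np.hypot(P[...,0]-.516,P[...,1]+.246);Q=P[(d<.053)&(d>.036)&(abs(P[...,2]-.058)<.007)];A=np.c_[Q[:,:2],np.ones(len(Q))];print("platen",np.linalg.lstsq(A,Q[:,2],rcond=None)[0].round(4),np.median(Q[:,2]))
c,P=top();print("lid now",tilt(P,.5156,-.2478,.186),ctrl.get_obs()["time_s"])
E
```

```text
lid on bench [0.0068 0.0026 0.0144]
platen [-0.0008  0.0006  0.059 ] 0.058524047832842374
lid now [-0.0033  0.0079  0.1863] 33.35
```

```bash
python3 -c "
from station import ctrl
print(ctrl.hand_in())"
```

```text
the job is handed in; nothing more can be done
None
```

The sieve stack is on the shaker in the order asked: black pan, red, blue, yellow, then the lid. I handed it in at about 33 s of the 125 s allowed, with the gripper open and well clear.

**Seating:** In the top camera, the rims came out within 1 mm of their seated heights:

| Piece | Measured height (mm) | Nominal (mm) |
|---|---|---|
| Pan rim | 96.1 | 96 |
| Red rim | 123.3 | 124 |
| Blue rim | 151.2 | 152 |
| Yellow rim | 179.3 | 180 |
| Lid disc top | 186.1 | 186 |
| Lid knob top | 210.1 | 210 |

Each piece was pressed home with about 4–14 N before release.

**Bystanders:** The green sieve, Petri dish and bottle are within 1 mm of where they started.

**Checks that disagreed:**
- **Tilt:** For the lid, a plain plane fit gave 0.020 rad and an outlier-resistant one 0.008. The latter is about the noise seen when the lid lay flat on the bench. Fits on the narrow rims were noisier: up to 0.047 rad for yellow and 0.032 for blue. I trusted the heights, since a piece riding up would read high.
- **Sideways offset:** The pan sits about 2 mm towards +y in the socket. Red and blue each step 2–3 mm back towards −y, which is at or slightly over the 2 mm play. Yellow and the lid sit within about 1 mm of the piece below.

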